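Contact check of a bent bracket, face by face

ROBOT

A 7-joint arm with a two-finger parallel gripper is mounted at the origin on a cart in front of the work surface, level with it; the furniture and walls round the work are solid. World frame = base frame: x ahead of the robot, y to its left, z up, the work surface at z = 0. Lengths are in m, angles in rad, forces in N, time in s.
With the tool pointing down it reaches from about 0.4 to 0.9 m from the base axis. Payload 5.6 kg.
Tool frame: the origin (TCP) lies at the very end of the fingers, on their centre line; the grasp point (between the pads) lies 19 mm behind it; y points along the fingers, x is the direction in which the jaws open and shut, and the axes are right-handed (so a half turn about y gives the same grasp; the last joint's range is limited). The gripper opens to 92 mm and grips with 3 to 60 N. Pads are 20 mm wide; open, the fingers measure 128 mm over their backs; the gripper's body (75 mm by 189 mm) begins 69 mm behind the grasp point.
Start: joints at [-1.389, 0.468, -0.012, 1.603, 0.006, 1.071, -0.056], TCP at [0.145, 0.634, 0.215] pointing down, gripper open.
Joint ranges: [-2.53, 2.53], [-0.31, 2.02], [-1.57, 1.55], [0.28, 2.44], [-1.29, 4.43], [0.15, 1.84], [-2.92, 2.92]. Speed limits (rad/s): [2.57, 2.57, 3.14, 3.14, 3.14, 3.14, 3.14].

INTERFACE

Orientations are given as a rotation vector (axis times angle).
In Python, from bench import r gives the robot as it stands. Calls block until the motion is done:
- r.move_ptp(position, orientation): joint-space move of the TCP to a pose.
- r.move_l(position, v=0.15, rotation=None): straight line of the TCP; rotation=None keeps the orientation; v is the mean speed in m/s.
- r.set_joints(angles): joint-space move.
- r.set_gripper(opening, squeeze=None): finger opening in m; squeeze is the grip in N (None keeps the last); returns when the fingers have stopped.
- r.dwell(seconds).
- r.solve_ik(position, orientation): joint angles nearest the present ones, or None.
- r.read_state(): the state.
- r.snapshot(name): name is "scene" or "top"; returns a dict with "pixels" (420x560x3 uint8, blue, green, red), "range_z" (420x560 float32, m along the optical axis (not along the pixel's ray), 0 where there is no reading), "fx", "fy", "cx", "cy" (pixels), "distortion" ([k1, k2, p1, p2, k3] as OpenCV has them; the pictures are not rectified), "R" (3x3) and "t" (3): a world point X has camera coordinates R X + t. Camera axes: x right, y down, z forward; pixel columns grow to the right and rows downward; lengths in m; the calibration is good to about 2 mm. A picture is of the moment at which its call begins.
A pose or a line that the arm cannot do raises r.MotionError and nothing moves.
- r.close_job(): hands the job in, once; it reports no verdict.
The state is a dict: "clock": time; "q": joint angles; "joint_velocities": joint speeds; "joint_torque": joint torques, N m; "eef_pos": TCP position; "ee_rot": TCP orientation; "ft_force": force on the tool from outside, world axes, zero at the start; "torque": the same for the moment, N m; "finger_gap": finger opening in m.
Only numpy, scipy, OpenCV 4.12 (cv2) and the standard library are available. Lean on these libraries where they do the work, as an engineer would, in place of code of your own. Each camera call takes 0.05 s, during which the arm holds its last target.

TASK

Check both outer faces of the bent aluminium bracket at the contact corner: first press its long outer face flat against the back fence, so that the brass plunger is pushed right in, and hold it there for about a second. Then draw it off so that the plunger springs out, turn it a quarter turn and push it fully home into the corner, short outer face flush against the back fence (plunger in again) and long outer face flush against the side fence. Leave it standing there on its edge, let go of it, and do not disturb the resistor box, the tape roll or the side cutters.

Things in the scene. Friction and masses are not known exactly. Their poses are not given: they have to be found in the camera images.
- bracket_long_leg (a point): Centre of the long leg of a loose bent aluminium bracket: L from above, on edge, 65 mm high, plate 10 mm thick, long leg 110, short leg 80 mm over the outside, 0.34 kg. x along the long leg to the bend, y out of its outer face, z up. From here the outer corner is at x +55, y +5 mm; the short leg runs from it to -y. Grip across the plate's upper half, within 25 mm of this point (9 mm holes beyond).
- bracket_long_face (a point): Centre of the outer face of the bracket's long leg, half-way up (32.5 mm over its lower edge), 55 mm from the outer corner. Axes as for bracket_long_leg: y points out of this face.
- bracket_short_face (a point): Centre of the outer face of the bracket's short leg, half-way up, 40 mm from the outer corner. Axes as for bracket_long_leg: x points out of this face. When the bracket is home in the corner its axes point the same way as those of corner_ref; in the first pass it is turned a quarter turn clockwise from that, seen from above, its long leg running from the bend towards the side fence.
- corner_ref (a point): Inner corner, at worktop height, of the fixed contact corner: two dark steel fence bars 25 mm high, 14 mm thick. x points squarely into the back fence (face: plane x = 0, from y = 0 to -140 mm), y squarely into the side fence (face: plane y = 0, from x = 0 to -100 mm), z up. The bracket goes on the flat worktop at negative x and y. A housing 21 mm high and 6 mm screw feet lie behind the fences.
- plunger_tip (a point): Middle of the flat tip of the brass plunger, 12 mm in diameter, which stands 8 mm out of the back fence when free, 50 mm from the side fence's face and 13 mm above the worktop. Axes as for corner_ref.
- plunger (a joint): Travel of the plunger in m: 0 free (8 mm out of the fence), 0.008 pushed in flush with the fence. A soft spring (about 0.2 N free, 0.7 N pushed in) returns it; it cannot push back a bracket that stands on the worktop.
- decade_box: Bystander: grey-blue resistor box with knobs, 64 x 114 x 62 mm, loose; origin at the centre of its underside.
- tape_roll: Bystander: white tape roll lying flat, 108 mm in diameter, 22 mm high, loose; origin at the centre of its underside.
- side_cutters: Bystander: side cutters with red handles lying flat, 40 x 124 x 10 mm, loose; origin at the centre of its underside.
Things that resemble listed ones, but are neither listed nor needed, are in the scene too. What is shaped like the part that bears bracket_long_leg but green is not meant.

How it is judged:
By the outcome, as a careful person would: the job done as asked, in the order asked, and still so for the second after the job is handed in, with the robot touching nothing.
It also fails if it takes over 64 s, if anything falls off the work surface, if the arm or the gripper's body presses on something with over 40 N, if the wrist force passes 120 N, or if a joint passes its speed limit or range.

## Working session

There is one attempt and no reset: what is moved stays moved. The work goes in short steps, each a Python script; the robot and the scene stay as the last script left them, time stands still between calls to the robot, and variables do not carry over. Pictures are saved under pics/ and viewed, and the job is handed in when it is done.

```bash
ls; mkdir -p pics
python3 - <<'E'
from bench import r
import cv2,pickle
for n in("scene","top"):
    s=r.snapshot(n); cv2.imwrite(f"pics/{n}0.png",s["pixels"]); pickle.dump(s,open(f"{n}0.pkl","wb"))
    print(n,s["fx"],s["cx"],s["cy"],s["distortion"],s["R"],s["t"],(s["range_z"]>0).mean())
st=r.read_state();print(st)
E
```

```text
pics
scene 524.9266553729844 285.56955857609535 205.33904354688525 [-0.04272536  0.          0.          0.          0.        ] [[ 0.80488474 -0.59321784  0.01591056]
 [-0.37574854 -0.53020537 -0.7600627 ]
 [ 0.45931862  0.6057845  -0.64965495]] [-0.34330582  0.33602784  0.81757623] 0.9962372448979592
top 428.1863467170992 281.3102810491919 207.10367666359932 [-0.1018914  0.         0.         0.         0.       ] [[-0.02530098 -0.99967932 -0.00105711]
 [-0.97091648  0.02482483 -0.23812796]
 [ 0.23807784 -0.0049985  -0.97123322]] [0.166447   0.54035591 0.94211037] 0.9961224489795918
{'clock': 0.1, 'q': array([-1.38903631,  0.46831702, -0.01158146,  1.60349314,  0.00600833,
        1.071393  , -0.0563208 ]), 'joint_velocities': array([ 2.00439299e-03, -2.17101509e-03, -4.38620763e-04, -4.82693427e-03,
       -1.80479146e-03, -3.92167130e-04, -7.95411388e-05]), 'joint_torque': array([ 1.04208022e-03, -5.21649563e+01, -1.27314928e-02, -2.44369018e+01,
       -5.68512571e-02,  1.40827315e-02,  6.24625113e-05]), 'eef_pos': array([0.14483459, 0.63313942, 0.21373337]), 'ee_rot': array([-1.30831882, -1.04117649,  1.04309407]), 'ft_force': array([-0.29275533, -0.33975521,  0.41596731]), 'torque': array([0.07175683, 0.02925959, 0.03096624]), 'finger_gap': 0.09193782718116578}
```

View pics/scene0.png

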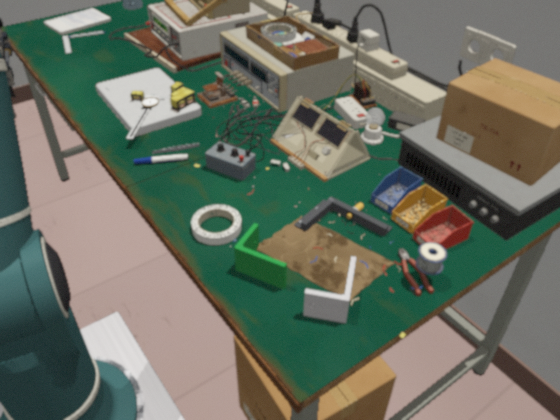

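View pics/top0.png

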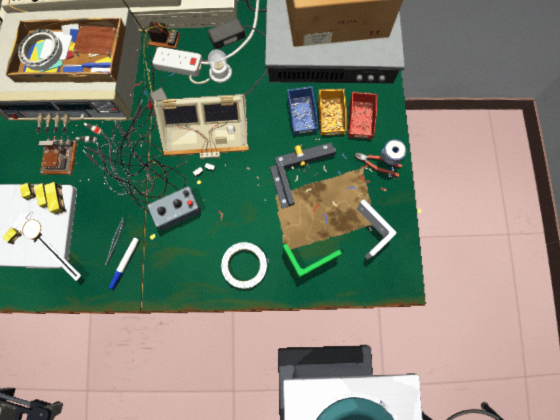

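```bash
cat > h.py <<'E'
import numpy as np,cv2,pickle
def load(n): return pickle.load(open(n+".pkl","rb"))
def K(s): return np.array([[s["fx"],0,s["cx"]],[0,s["fy"],s["cy"]],[0,0,1.]])
def ray(s,uv):
    p=cv2.undistortPoints(np.array(uv,float).reshape(-1,1,2),K(s),np.array(s["distortion"])).reshape(-1,2)
    d=np.c_[p,np.ones(len(p))]
    return -s["R"].T@s["t"], d@s["R"]
def onz(s,uv,z):
    c,d=ray(s,uv); z=np.broadcast_to(z,len(d)); k=(z-c[2])/d[:,2]
    return c+k[:,None]*d
def proj(s,X):
    return cv2.projectPoints(np.array(X,float).reshape(-1,3),cv2.Rodrigues(np.array(s["R"]))[0],np.array(s["t"]),K(s),np.array(s["distortion"]))[0].reshape(-1,2)
def cloud(s):
    v,u=np.mgrid[0:420,0:560]; c,d=ray(s,np.c_[u.ravel(),v.ravel()])
    return (c+d*s["range_z"].reshape(-1,1)).reshape(420,560,3)
def crop(s,u0,v0,w,h,f,name,marks=()):
    im=cv2.resize(s["pixels"][v0:v0+h,u0:u0+w],None,fx=f,fy=f,interpolation=cv2.INTER_CUBIC)
    for m in marks:
        cv2.circle(im,(int((m[0]-u0+.5)*f),int((m[1]-v0+.5)*f)),3,(255,0,255),1)
    cv2.imwrite(name,im)
E
python3 - <<'E'
from h import *
crop(load("top0"),262,130,150,130,5,"pics/t1.png")
crop(load("scene0"),230,180,180,150,4,"pics/s1.png")
E
```

```text
(no output)
```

View pics/t1.png

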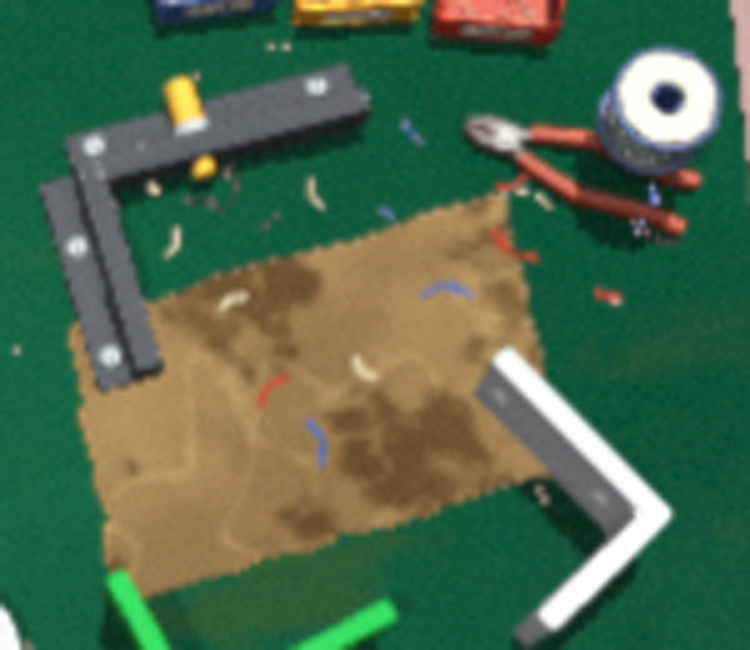

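View pics/s1.png

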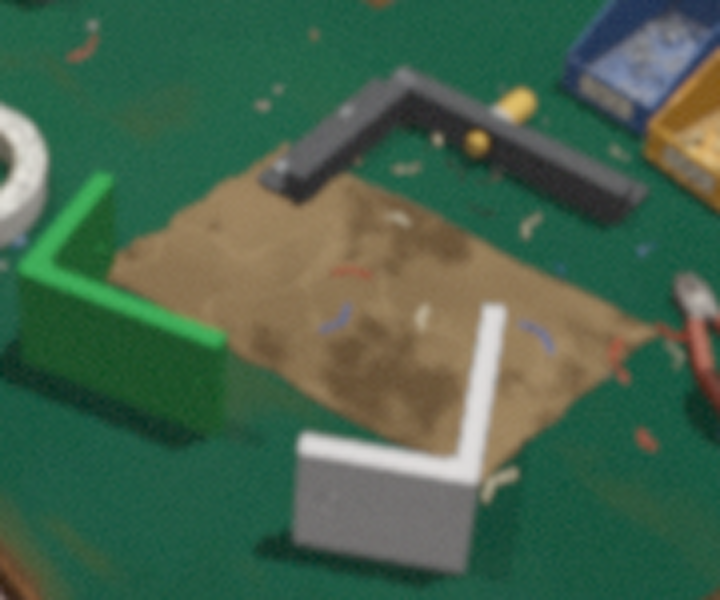

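Run:
```python
from h import *
for n in("top0","scene0"):
    s=load(n);print(n,-s["R"].T@s["t"]); P=cloud(s)
    if n=="top0":
        u0,v0,w,h=262,130,150,130;f=5
    else: u0,v0,w,h,f=230,180,180,150,4
    z=P[v0:v0+h,u0:u0+w,2]*1000
    print(np.median(z))
    vis=np.clip(z*3+20,0,255).astype(np.uint8)
    vis=cv2.applyColorMap(cv2.resize(vis,None,fx=f,fy=f,interpolation=cv2.INTER_NEAREST),cv2.COLORMAP_JET)
    cv2.imwrite(f"pics/z_{n}.png",vis)
    np.set_printoptions(linewidth=250)
s=load("top0");P=cloud(s);print((P[168:206:3,264:304,2]*1000).round().astype(int));print((P[140:172:2,274:340:2,2]*1000).round().astype(int))
print((P[195:262:3,355:400:2,2]*1000).round().astype(int))
```

```text
top0 [0.30455613 0.15768852 1.04385868]
-0.3580935361990889
scene0 [ 0.02705561 -0.52076638  0.79200686]
0.38803415333066305
[[  -4    1    2    0   -5   -4    2 1044    7    1    5    5    6    4   21   23   23   24   25   22    7    2   -1   -6    1    1    0    1    3   -1   -1   -2    1   -1   -3   -2   -1   -3   -2   -5]
 [   0    1   -1   -2    1   -6   -1    2    3    9    6    6    7    9    8   24   25   26   24   25   22    1    1    2    0    0    0   -3    2   -1    1   -2   -1   -3    0   -7   -2   -1   -2   -1]
 [  -3   -4   -4   -2   -2   -1   -3   -1    6    5    4    4    2    3    5    2   23   21   24   22   27   21    1   -3   -1   -2   -4   -4   -4   -2    2   -4   -2   -2   -3   -3    0   -1   -3    0]
 [   1   -3    0    0   -4    0   -3    0   -1    2    0    4    6    5    8    5    4   21   23   24   23   22   23   -1   -3    0   -1   -2    1   -2    0   -4   -4    1   -3   -3   -3   -4   -1    0]
 [  -3    0   -3   -4    0   -2   -3    1   -3   -2    8    3    9    5    9    4    4    2   28   24   21   24   27   27    0   -3   -1   -2   -4   -5   -4    0  
[... 6368 characters left out ...]
 -4    1   -3    1    2   -2    0    1    1   54   66   64   62   -4   -3    0   -2    0    1   -2   -4   -1]
 [  -3   -2   -3   -1   -2   -2   -6    3   21   63   61   65   -2   -2   -5    2    0   -1    1    0   -2   -2   -4]
 [  -3    0   -2    0   -2   -2   -2   60   66   67   64    4   -2   -2 1044   -1   -3   -3   -2    0   -1   -1   -1]
 [   0   -2    1   -3   -2   16   31   47   57   -5   -1   -4   -2   -2   -3   -1   -2   -1    2   -2   -3   -1   -1]
 [  -1    0   -1   -4   -1    2    7   -2   -2    2   -3    1    0   -3    1   -3   -3   -3    0    0    0   -3    0]
 [  -4   -3   -1    2    0   -1    1   -2    2   -2   -2    0   -4   -4   -3   -3    2   -3    1    2   -3    0   -2]]
```

View pics/z_top0.png

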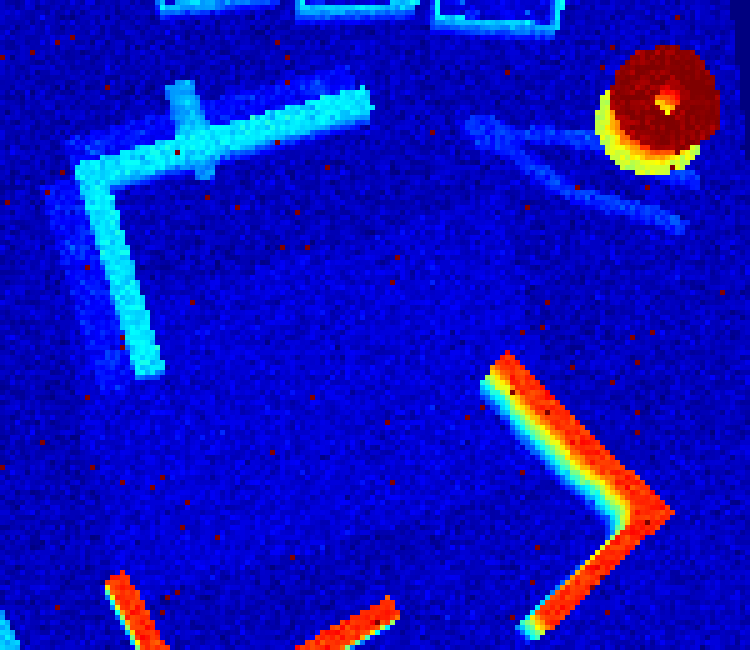

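```bash
cat >> h.py <<'E'
def linefit(p):
    p=p[:,:2];
    for _ in range(4):
        vx,vy,x,y=cv2.fitLine(p.astype(np.float32),cv2.DIST_HUBER,0,1e-4,1e-4).ravel()
        n=np.array([-vy,vx]);e=(p-[x,y])@n
        p=p[abs(e)<0.009]
    t=(p-[x,y])@[vx,vy]
    return np.array([x,y]),np.array([vx,vy]),np.percentile(t,[0.5,99.5])
def inter(a,da,b,db):
    k=np.linalg.solve(np.c_[da,-db],b-a); return a+k[0]*da
E
python3 - <<'E'
from h import *
s=load("top0");P=cloud(s)
V,U=np.mgrid[0:420,0:560]
z=P[...,2]
out={}
for s in (load("top0"),load("scene0")):
    P=cloud(s);z=P[...,2]
    T=load("top0")
    # top-view pixel of each 3D point for ROI
    uv=proj(T,P.reshape(-1,3)).reshape(420,560,2);U,V=uv[...,0],uv[...,1]
    f=(z>.0205)&(z<.030)&(U>276)&(U<338)&(V>143)&(V<206)
    # back: above line ; split
    back=P[f&(U>300)&(V<165)];side=P[f&(V>172)&(U<297)]
    pb,db,tb=linefit(back);ps,ds,ts=linefit(side)
    if db[1]>0: db=-db
    if ds[0]>0: ds=-ds
    print("back",len(back),pb,db,"ang",np.degrees(np.arctan2(*db[::-1])),"side",len(side),ps,ds,np.degrees(np.arctan2(*ds[::-1])))
    # corner x axis = -ds, y axis=-db
    X=-ds;Y=-db
    c=inter(pb-X*.007,db,ps-Y*.007,ds)
    print("corner",c)
    br=(z>.060)&(z<.072)&(U>354)&(U<402)&(V>195)&(V<262)
    Q=P[br][:,:2]
    print(len(Q),P[br][:,2].mean())
    rect=cv2.convexHull((Q*1000).astype(np.float32)).reshape(-1,2)
    LL=P[br&(V<228)&(U<388)];SS=P[br&(V>237)]
    pl,dl,tl=linefit(LL);pS,dS,tS=linefit(SS)
    print("long",pl,dl,np.degrees(np.arctan2(dl[1],dl[0])),"short",dS,np.degrees(np.arctan2(dS[1],dS[0])))
    if dl[0]>0: dl=-dl
    bx=dl; by=np.array([-bx[1],bx[0]])
    ci=inter(pl,dl,pS,dS); oc=ci+.005*bx+.005*by
    cen=oc-.055*bx-.005*by
    print("outer corner",oc,"centre long leg",cen,"bx",bx)
E
```

```text
back 186 [0.6906639  0.05747396] [ 0.25330773 -0.96738577] ang -75.32666 side 172 [0.60277456 0.13732441] [-0.96630603 -0.25739586] -165.0844
corner [0.66039705 0.14542934]
338 0.06400709607283045
long [ 0.5214929  -0.06731163] [0.7489111 0.6626705] 41.50386 short [ 0.6454802 -0.763777 ] -49.798306
outer corner [ 0.47669977 -0.11362302] centre long leg [ 0.5145765  -0.07343158] bx [-0.7489111 -0.6626705]
back 225 [0.6922695  0.05338024] [ 0.24901704 -0.9684991 ] ang -75.58064 side 180 [0.6024532  0.13443644] [-0.9659874  -0.25858924] -165.01363
corner [0.66196805 0.1431221 ]
493 0.06419266221925853
long [ 0.5238644  -0.06920672] [0.7551043  0.65560466] 40.96551 short [ 0.61243975 -0.7905173 ] -52.233875
outer corner [ 0.47447988 -0.11870547] centre long leg [ 0.5127326 -0.0788717] bx [-0.7551043  -0.65560466]
```

```bash
cat >> h.py <<'E'
from scipy.spatial.transform import Rotation as Ro
def ori(deg):
    c,s=np.cos(np.radians(deg)),np.sin(np.radians(deg))
    return Ro.from_matrix(np.array([[c,0,-s],[s,0,c],[0,-1,0]])).as_rotvec()
YAW=14.8; C0=np.array([.6612,.1443]); G0=np.array([.5137,-.076]); BX=-138.8
cX=np.array([np.cos(np.radians(YAW)),np.sin(np.radians(YAW))]);cY=np.array([-cX[1],cX[0]])
def cw(x,y,z): # corner mm -> world
    p=C0+cX*x/1e3+cY*y/1e3; return np.array([p[0],p[1],z/1e3])
def wc(p): d=np.array(p[:2])-C0; return np.array([d@cX,d@cY])*1e3
E
python3 - <<'E'
from h import *
from bench import r
for half in(0,180):
    print(half)
    for nm,p,a in(("grasp",np.r_[G0,.036],BX+90),("pre",cw(-65,-72,36),YAW),("p1",cw(-5,-72,36),YAW),("turn",cw(-90,-70,100),YAW+90),("home",cw(-55,-5,36),YAW+90)):
        a=(a+half+180)%360-180
        q=r.solve_ik(p,ori(a)); print(nm,a,None if q is None else np.round(q,2))
b=np.array([np.cos(np.radians(BX)),np.sin(np.radians(BX))]);by=np.array([-b[1],b[0]])
mk=[np.r_[G0,.065],np.r_[G0+.055*b+.005*by,.065],np.r_[G0-.055*b+.005*by,.065],np.r_[G0+.055*b-.075*by,.065],cw(0,0,25),cw(0,-140,25),cw(-100,0,25),cw(-8,-50,13),cw(0,0,0)]
for n,a in(("top0",(262,130,150,130,5)),("scene0",(230,180,180,150,4))):
    s=load(n);crop(s,*a,f"pics/m_{n}.png",proj(s,mk))
E
```

```text
0
grasp -48.80000000000001 [-0.49  0.62  0.73  2.08 -0.66  0.69 -0.17]
pre 14.800000000000011 [-0.49  0.68  0.47  1.82 -0.43  0.75  0.47]
p1 14.800000000000011 [-0.49  0.76  0.49  1.66 -0.46  0.83  0.45]
turn 104.80000000000001 [-0.37  0.52  0.29  1.85 -0.2   0.8   1.85]
home 104.80000000000001 [-0.34  0.64  0.12  1.79 -0.11  0.71  1.66]
180
grasp 131.2 [-0.08  0.52  0.2   2.05 -0.18  0.59  2.53]
pre -165.2 [-0.96  1.16  1.33  1.84 -1.22  1.25 -2.1 ]
p1 -165.2 [-0.91  1.22  1.33  1.69 -1.23  1.3  -2.19]
turn -75.19999999999999 [-0.66  0.6   0.69  1.87 -0.49  0.86 -1.03]
home -75.19999999999999 [-0.71  0.72  0.63  1.82 -0.58  0.79 -1.1 ]
```

View pics/m_top0.png

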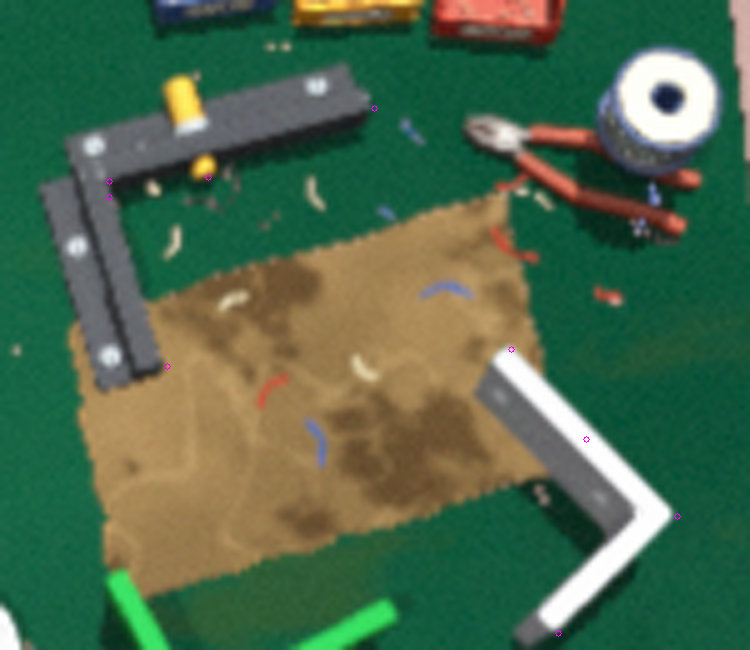

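View pics/m_scene0.png

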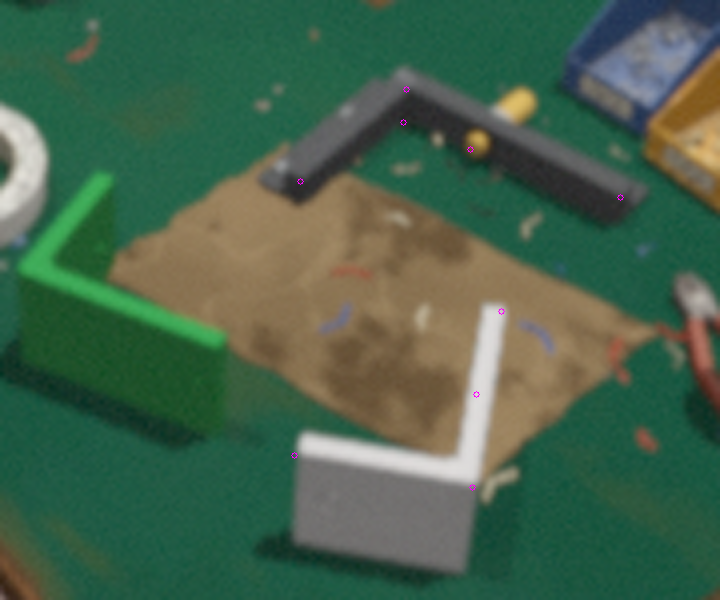

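Run:
```python
from h import *
from bench import r
o=ori(BX+90)
r.move_ptp(np.r_[G0,.20],o); print(r.read_state()["clock"])
r.move_l(np.r_[G0,.10],v=.25)
s=r.snapshot("scene");crop(s,200,150,200,150,4,"pics/a1.png")
r.move_l(np.r_[G0,.036],v=.15)
st=r.read_state();print(st["clock"],st["eef_pos"],st["ft_force"])
r.set_gripper(.012,30)
st=r.read_state();print(st["clock"],st["eef_pos"],st["ft_force"],st["finger_gap"])
s=r.snapshot("scene");crop(s,200,150,200,150,4,"pics/a2.png")
```

```text
2.9167
4.0917 [ 0.51442447 -0.07633614  0.03689442] [-0.6842807  -0.85689805  0.30147101]
5.325 [ 0.51368964 -0.07599834  0.03599242] [ 0.51683705 -0.51868186 -1.09408732] 0.012216133083556874
```

View pics/a2.png

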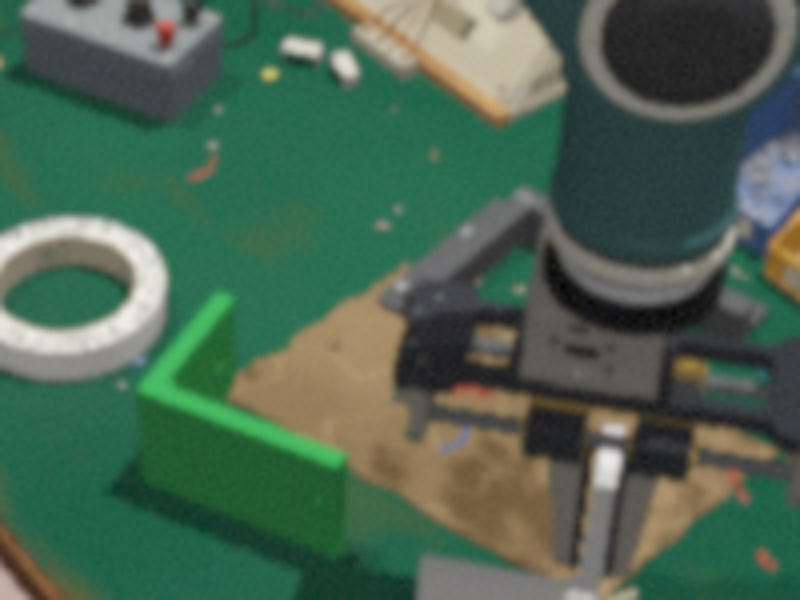

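Run:
```python
from h import *
from bench import r
def pr(n):
    st=r.read_state();print(n,round(st["clock"],2),st["eef_pos"].round(4),wc(st["eef_pos"]).round(2),st["ft_force"].round(2),st["torque"].round(2),round(st["finger_gap"]*1e3,2));return st
r.set_gripper(.004,45); pr("grip")
r.move_l(np.r_[G0,.056],v=.1); pr("lift")
r.move_ptp(cw(-60,-72,56),ori(YAW)); pr("pre")
s=r.snapshot("top");crop(s,240,130,160,120,5,"pics/b1.png")
s=r.snapshot("scene");crop(s,230,150,180,150,4,"pics/b2.png")
```

```text
grip 5.59 [ 0.5139 -0.0761  0.036 ] [-198.74 -175.5 ] [ 0.17  0.65 -1.45] [-0.23 -0.05 -0.01] 10.08
lift 5.94 [ 0.5139 -0.0757  0.0563] [-198.63 -175.08] [-0.34 -0.18 -4.68] [-0.07  0.06 -0.  ] 10.03
pre 6.67 [0.6205 0.0586 0.055 ] [-61.22 -72.44] [-0.08 -0.15 -4.3 ] [-0.13  0.05  0.02] 9.76
```

View pics/b1.png

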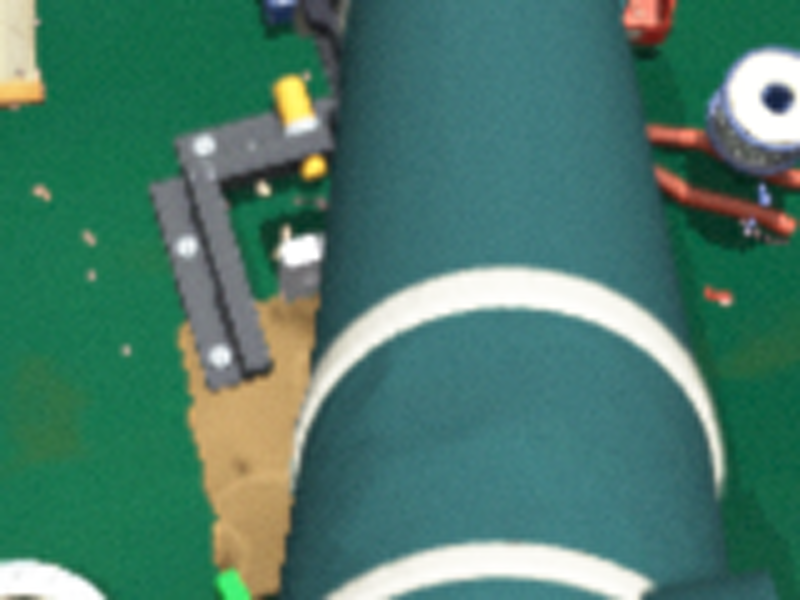

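View pics/b2.png

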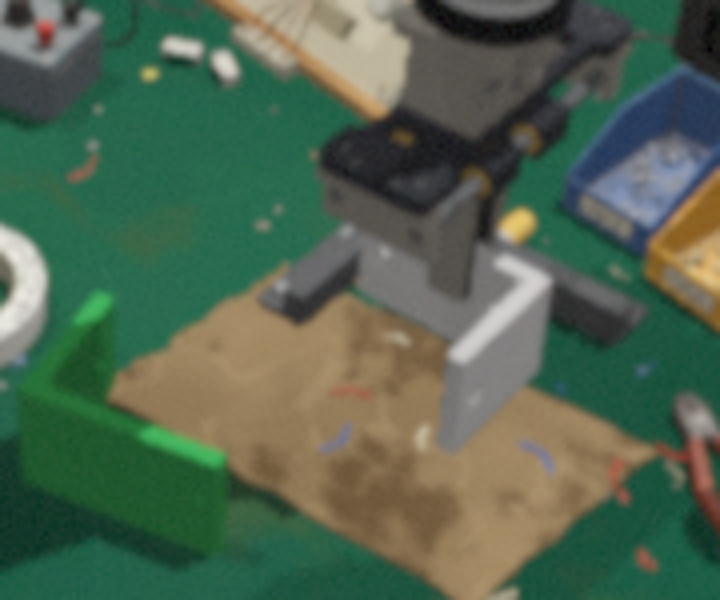

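```bash
cat >> h.py <<'E'
from bench import r
def pr(n):
    st=r.read_state();f=st["ft_force"];a=Ro.from_rotvec(st["ee_rot"]).as_matrix()[:,0]
    print(n,"t%.2f"%st["clock"],"c",wc(st["eef_pos"]).round(2),"z%.2f"%(st["eef_pos"][2]*1e3),"F",(f[:2]@np.c_[cX,cY]).round(2),f[2].round(2),"M",st["torque"].round(2),"gap%.2f"%(st["finger_gap"]*1e3),"yaw%.2f"%np.degrees(np.arctan2(a[1],a[0])));return st
def cf(): 
    st=r.read_state();return st["ft_force"][:2]@np.c_[cX,cY]
def push(start,ax,z,lim,maxd,step=.6,v=.02,other=None,rot=None):
    f0=cf();p=np.array(start,float);d=0
    while d<maxd:
        d+=step; p[ax]+=step
        r.move_l(cw(p[0],p[1],z),v=v,rotation=rot); f=cf()-f0
        if -f[ax]>lim: break
    print("pushed cmd",p,"dF",f.round(2));return p
E
python3 - <<'E'
from h import *
r.move_l(cw(-60,-72,36.4),v=.1); r.dwell(.15); pr("low")
r.move_l(cw(-18,-72,36.4),v=.1); r.dwell(.15); pr("near")
p=push((-18,-72),0,36.4,12,20,step=1.0,v=.03)
pr("end")
s=r.snapshot("scene");crop(s,230,150,180,150,4,"pics/c2.png")
s=r.snapshot("top");crop(s,240,130,160,120,5,"pics/c1.png")
pr("end2")
E
```

```text
low t7.27 c [-60.66 -72.03] z35.74 F [ 0.22 -0.4 ] -3.36 M [ 0.03  0.   -0.01] gap9.77 yaw14.77
near t7.98 c [-18.91 -72.08] z36.25 F [0.1  0.48] -2.95 M [ 0.04 -0.01 -0.01] gap9.49 yaw14.78
pushed cmd [  2. -72.] dF [-9.33  0.21]
end t12.98 c [ -1.33 -72.08] z35.70 F [-9.23  0.68] 1.19 M [-0.56  2.23 -0.17] gap9.56 yaw14.74
end2 t13.08 c [ -1.36 -72.03] z35.65 F [-9.65  0.65] 1.35 M [-0.52  2.28 -0.22] gap9.66 yaw14.74
```

View pics/c1.png

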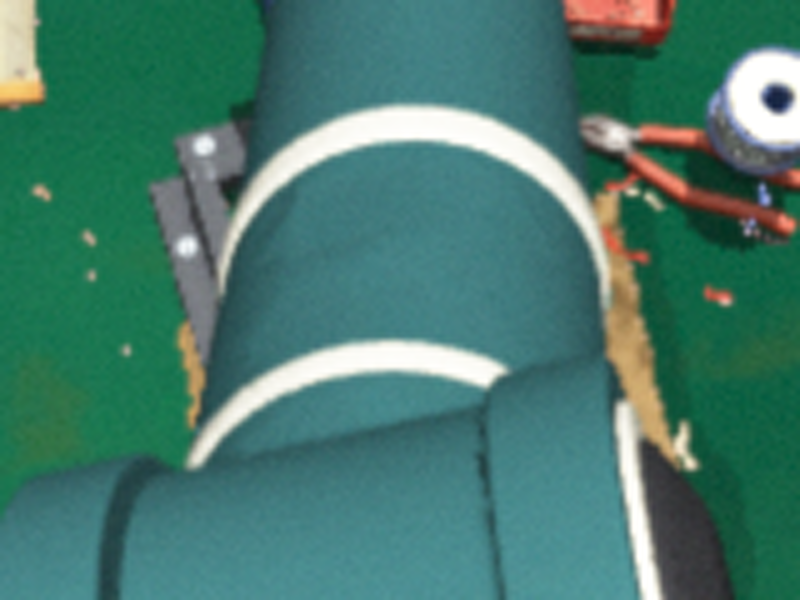

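View pics/c2.png

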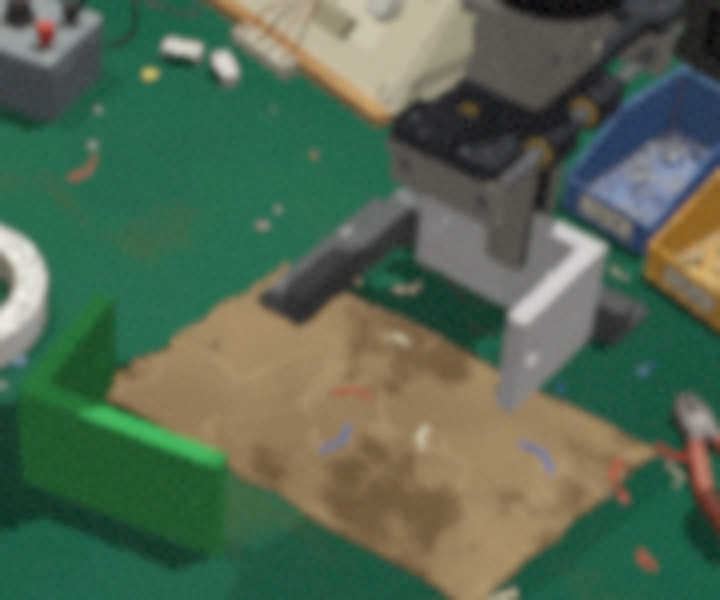

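```bash
cat >> h.py <<'E'
def tilt():
    A=Ro.from_rotvec(r.read_state()["ee_rot"]).as_matrix()
    d=-A[:,1]; print("tilt deg corner x,y:",np.degrees(d[:2]@np.c_[cX,cY]).round(2))
E
python3 - <<'E'
from h import *
tilt()
for x in(3.,4.,5.,6.):
    r.move_l(cw(x,-72,36.6),v=.03);r.dwell(.1);pr(x)
tilt()
E
```

```text
tilt deg corner x,y: [ 0.41 -0.07]
3.0 t13.43 c [ -1.29 -72.03] z35.66 F [-11.28   0.6 ] 3.27 M [-0.65  2.73 -0.3 ] gap9.63 yaw14.74
4.0 t13.78 c [ -1.28 -72.01] z35.66 F [-14.     1.22] 5.79 M [-0.78  3.36 -0.21] gap9.94 yaw14.74
5.0 t14.13 c [ -1.18 -72.04] z35.69 F [-16.6   1.8] 6.71 M [-0.87  3.92 -0.25] gap9.71 yaw14.74
6.0 t14.48 c [ -1.11 -71.97] z35.69 F [-19.14   1.42] 9.63 M [-1.05  4.55 -0.25] gap9.69 yaw14.74
tilt deg corner x,y: [ 0.87 -0.16]
```

```bash
cat >> h.py <<'E'
def orit(deg,tx=0,ty=0): # tilt up-vector deg toward corner x / y
    R=Ro.from_rotvec(np.radians(tx)*np.r_[cY,0])*Ro.from_rotvec(-np.radians(ty)*np.r_[cX,0])*Ro.from_rotvec(ori(deg))
    return R.as_rotvec()
E
python3 - <<'E'
from h import *
for x,t in((5.,-.5),(5,-.9)):
    r.move_l(cw(x,-72,36.5),v=.03,rotation=orit(YAW,t));r.dwell(.15);pr(x);tilt()
E
```

```text
5.0 t14.88 c [ -1.27 -71.96] z35.63 F [-16.98   1.31] 8.34 M [-0.95  4.06 -0.22] gap9.79 yaw14.74
tilt deg corner x,y: [ 0.26 -0.14]
5 t15.28 c [ -1.38 -72.01] z35.60 F [-16.98   0.93] 7.07 M [-0.99  4.13 -0.19] gap9.79 yaw14.74
tilt deg corner x,y: [-0.13 -0.15]
```

Run:
```python
from h import *
r.dwell(1.2);pr("held");tilt()
r.move_l(cw(-20,-72,36.4),v=.08,rotation=ori(YAW))
r.move_l(cw(-85,-72,38),v=.15)
s=r.snapshot("scene");crop(s,230,150,180,150,4,"pics/d2.png")
r.move_l(cw(-95,-72,90),v=.15);pr("up")
r.move_ptp(cw(-100,-75,90),ori(YAW+90));pr("turned")
s=r.snapshot("top");crop(s,240,130,160,120,5,"pics/d1.png")
```

```text
held t16.48 c [ -1.3 -72. ] z35.64 F [-16.4    1.86] 8.04 M [-0.94  4.15 -0.28] gap9.66 yaw14.74
tilt deg corner x,y: [-0.13 -0.14]
up t18.08 c [-94.49 -71.69] z90.00 F [-0.11  0.04] -4.07 M [0.05 0.03 0.01] gap9.21 yaw14.83
turned t19.29 c [-100.41  -75.04] z89.25 F [-0.2  -0.31] -2.95 M [ 0.1   0.07 -0.01] gap9.57 yaw104.72
```

View pics/d1.png

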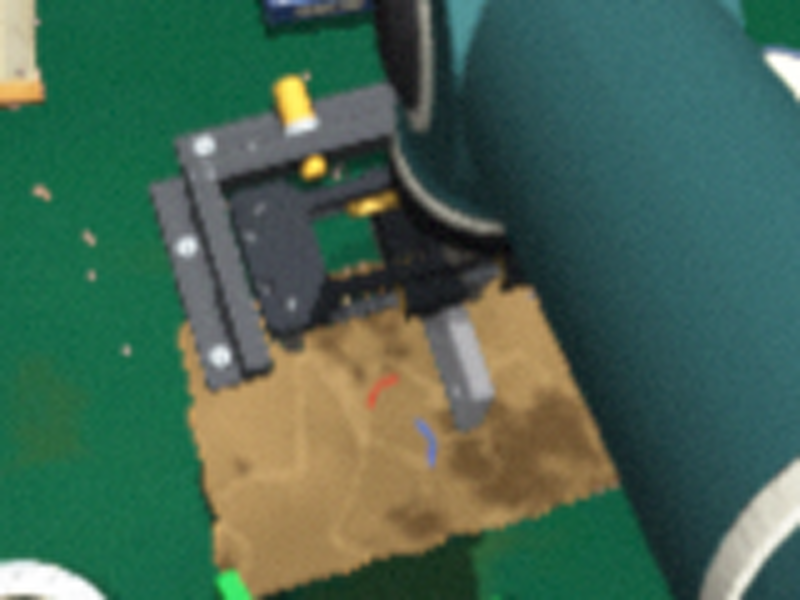

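View pics/d2.png

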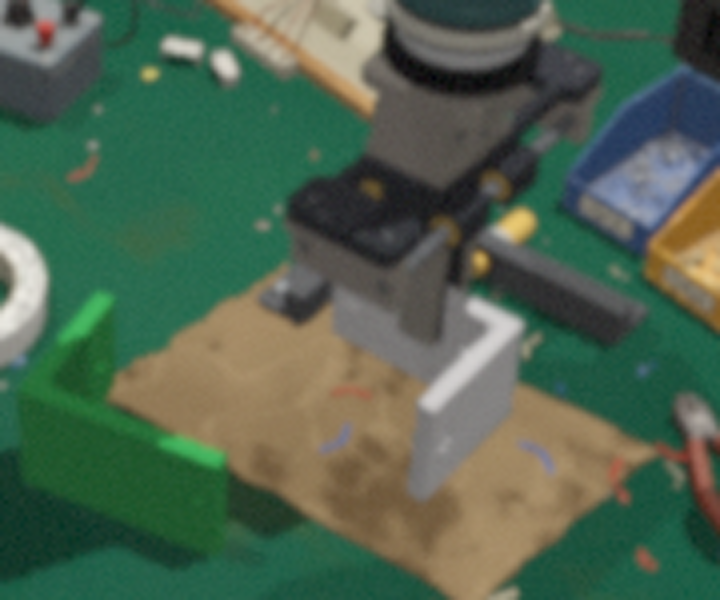

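Run:
```python
from h import *
Y2=YAW+90
r.set_gripper(.004,60)
r.move_l(cw(-80,-28,90),v=.15,rotation=ori(Y2))
r.move_l(cw(-80,-28,36.5),v=.12);r.dwell(.1);pr("low");tilt()
r.move_l(cw(-80,-12,36.5),v=.06)
p=push((-80,-12),1,36.5,6,20,step=1.,v=.04)
pr("y");tilt()
```

```text
low t20.74 c [-80.03 -28.6 ] z36.43 F [0.89 0.55] -3.92 M [0.04 0.09 0.01] gap9.98 yaw104.75
tilt deg corner x,y: [-0.01  0.01]
pushed cmd [-80.   0.] dF [-0.38 -8.25]
y t24.16 c [-80.01  -3.25] z36.54 F [-0.34 -8.38] -3.3 M [-2.03 -0.46 -0.22] gap9.36 yaw104.68
tilt deg corner x,y: [-0.01  0.18]
```

Run:
```python
from h import *
Y2=YAW+90
r.move_l(cw(-80,-3.6,36.5),v=.05);
r.move_l(cw(-60,-3.6,36.5),v=.06);r.dwell(.1);pr("a")
p=push((-60,-3.6),0,36.5,9,20,step=1.,v=.04)
pr("x");tilt()
r.dwell(.2);pr("x");
s=r.snapshot("scene");crop(s,230,150,180,150,4,"pics/e2.png")
```

```text
a t24.99 c [-59.08  -3.65] z36.78 F [ 0.82 -3.86] -3.67 M [-0.73 -0.56 -0.17] gap9.85 yaw104.80
pushed cmd [-44.   -3.6] dF [-9.71 -0.39]
x t28.99 c [-46.76  -3.55] z36.31 F [-8.89 -4.24] 1.19 M [-1.61  1.83 -0.3 ] gap9.34 yaw104.78
tilt deg corner x,y: [ 0.34 -0.02]
x t29.19 c [-46.77  -3.54] z36.28 F [-8.13 -3.58] 2.09 M [-1.56  1.8  -0.26] gap9.40 yaw104.79
```

View pics/e2.png

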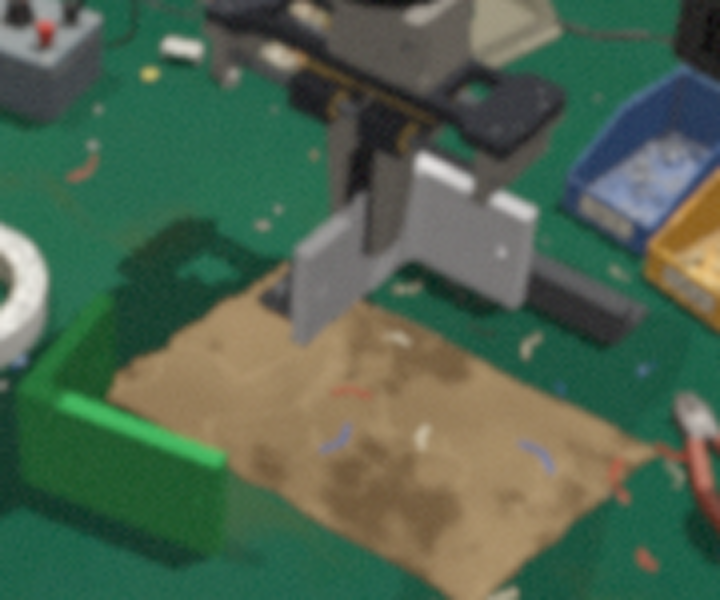

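Run:
```python
from h import *
Y2=YAW+90
r.move_l(cw(-44,-2,35.6),v=.03,rotation=orit(Y2,-.4,-.1));r.dwell(.1);pr("1");tilt()
r.move_l(cw(-43,0,35.6),v=.03,rotation=orit(Y2,-.5,-.2));r.dwell(.2);pr("2");tilt()
r.move_l(cw(-45.5,-2.3,35.8),v=.03,rotation=orit(Y2,-.2,0));r.dwell(.2);pr("relaxed");tilt()
```

```text
1 t29.59 c [-46.81  -3.55] z35.59 F [-9.8  -6.52] 3.89 M [-2.22  1.83 -0.25] gap9.65 yaw104.74
tilt deg corner x,y: [-0.07 -0.02]
2 t30.04 c [-46.77  -3.47] z35.55 F [-11.28  -9.39] 5.09 M [-3.09  2.18 -0.21] gap9.48 yaw104.70
tilt deg corner x,y: [-0.05 -0.01]
relaxed t30.51 c [-46.92  -3.58] z35.69 F [-5.15 -6.28] -0.05 M [-1.75  1.03 -0.25] gap9.70 yaw104.74
tilt deg corner x,y: [-0.03  0.07]
```

Run:
```python
from h import *
r.set_gripper(.030,20);pr("open")
s=r.snapshot("scene");crop(s,230,150,180,150,4,"pics/f2.png")
p=r.read_state()["eef_pos"]
r.move_l(cw(-48,-3.5,36.5),v=.05,rotation=ori(YAW+90))
r.move_l(cw(-48,-3.5,110),v=.2);pr("up")
r.move_l(cw(-150,-100,190),v=.3);
s=r.snapshot("top");crop(s,240,130,160,120,5,"pics/g1.png");pickle.dump(s,open("topg.pkl","wb"))
s=r.snapshot("scene");crop(s,230,150,180,150,4,"pics/g2.png");pickle.dump(s,open("sceneg.pkl","wb"))
```

```text
open t30.99 c [-44.91  -1.55] z36.15 F [-0.14  0.9 ] -0.43 M [0.02 0.   0.05] gap29.59 yaw104.85
up t31.81 c [-48.31  -3.42] z109.76 F [-0.86 -0.45] -0.21 M [-0.02  0.06  0.03] gap29.93 yaw104.80
```

View pics/g1.png

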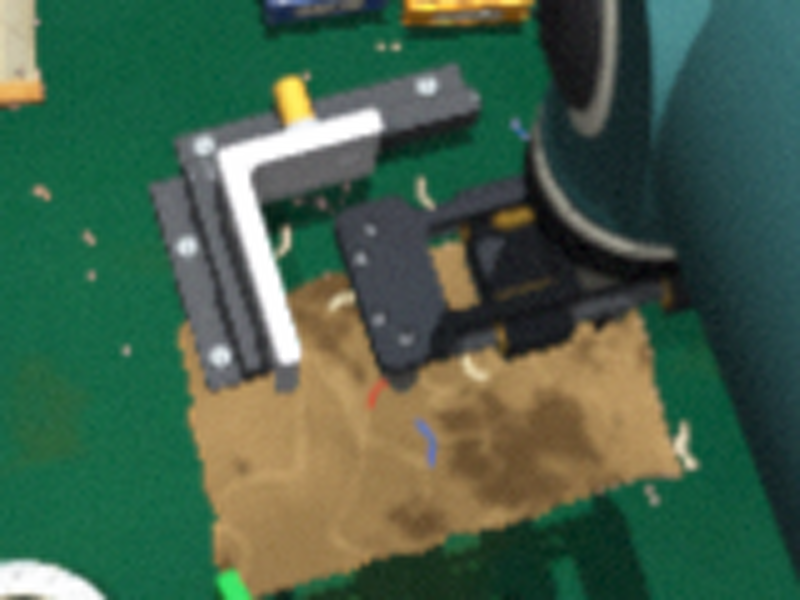

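View pics/g2.png

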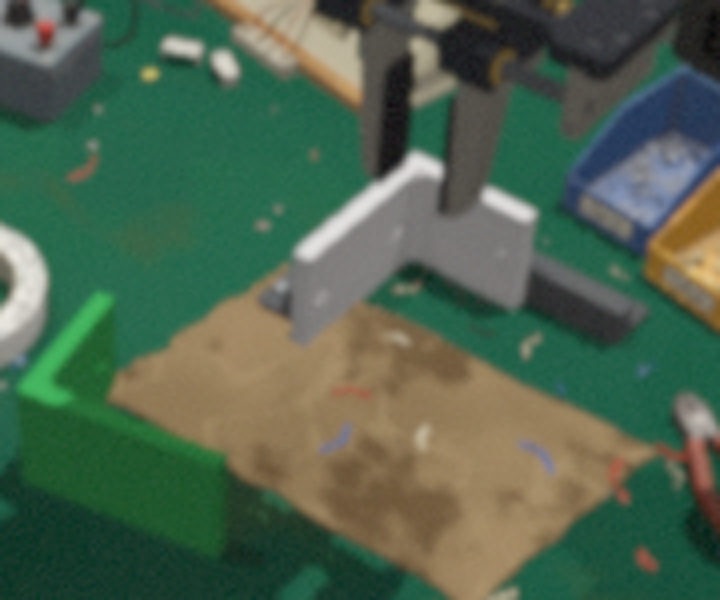

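Run:
```python
from h import *
o=ori(YAW+90)
r.set_gripper(0.0,10)
r.move_l(cw(-52,-50,110),v=.3,rotation=o)
r.move_l(cw(-52,-50,15),v=.2);r.dwell(.1);pr("in")
r.move_l(cw(-52,-32,15),v=.08)
p=push((-52,-32),1,15,7,16,step=1.2,v=.06);pr("y")
r.move_l(cw(-52,-45,15),v=.1)
r.move_l(cw(-25,-45,15),v=.1)
p=push((-25,-45),0,15,7,18,step=1.2,v=.06);pr("x")
r.move_l(cw(-45,-45,15),v=.1)
```

```text
in t34.50 c [-50.57 -50.54] z17.25 F [ 0.89 -0.47] -0.27 M [ 0.02 -0.03 -0.01] gap0.53 yaw104.77
pushed cmd [-52.  -18.8] dF [-1.33 -8.33]
y t37.62 c [-51.88 -22.08] z15.27 F [-1.14 -8.75] 3.32 M [-1.89 -0.37 -0.09] gap0.64 yaw104.69
pushed cmd [-14.2 -45. ] dF [-7.78 -0.06]
x t40.70 c [-16.47 -45.02] z14.80 F [-8.53  0.74] 6.1 M [-0.35  1.58 -0.08] gap0.55 yaw104.78
```

Run:
```python
from h import *
r.move_l(cw(-48,-48,120),v=.25)
r.move_ptp(np.array([.42,-.22,.25]),ori(YAW+90));r.dwell(.2);pr("away")
for n in("top","scene"):
    s=r.snapshot(n);pickle.dump(s,open(n+"h.pkl","wb"));cv2.imwrite(f"pics/h_{n}.png",s["pixels"])
    crop(s,*((262,130,150,130,5) if n=="top" else (230,150,180,150,4)),f"pics/h1_{n}.png")
T=load("top0")
for n in("topg","toph","sceneh"):
    s=load(n);P=cloud(s);z=P[...,2];uv=proj(T,np.c_[P.reshape(-1,3)[:,:2],np.full(420*560,.025)]).reshape(420,560,2)
    c=(P[...,:2]-C0)@np.c_[cX,cY]*1e3
    m=(z>.061)&(z<.07)&(c[...,0]>-120)&(c[...,0]<15)&(c[...,1]<15)&(c[...,1]>-95)
    L=c[m&(c[...,0]<-25)&(c[...,1]>-22)];S=c[m&(c[...,1]<-20)&(c[...,0]>-22)]
    for nm,q in(("long",L),("short",S)):
        p=np.mean(q,0);vx,vy,x,y=cv2.fitLine(q.astype(np.float32),cv2.DIST_HUBER,0,1e-4,1e-4).ravel()
        print(n,nm,len(q),"mid",x.round(1),y.round(1),"ang",np.degrees(np.arctan2(vy,vx)).round(2))
    print("zmean",z[m].mean())
for n in("top","scene"):
    d=cv2.absdiff(load(n+"0")["pixels"],load(n+"h")["pixels"]).max(2)
    cv2.imwrite(f"pics/diff_{n}.png",d)
```

```text
away t43.38 c [-325.56 -290.03] z249.57 F [-0.51 -0.2 ] 1.1 M [ 0.08 -0.01 -0.01] gap0.50 yaw104.90
topg long 138 mid -68.2 -4.0 ang -1.23
topg short 99 mid -5.8 -50.3 ang 88.11
zmean 0.06371818769924789
toph long 134 mid -67.6 -6.8 ang -0.51
toph short 97 mid -5.2 -52.2 ang 89.02
zmean 0.06365593305518998
sceneh long 82 mid -87.3 -8.7 ang -0.46
sceneh short 14 mid -2.3 -65.9 ang -86.84
zmean 0.06424272693814584
```

View pics/h1_top.png

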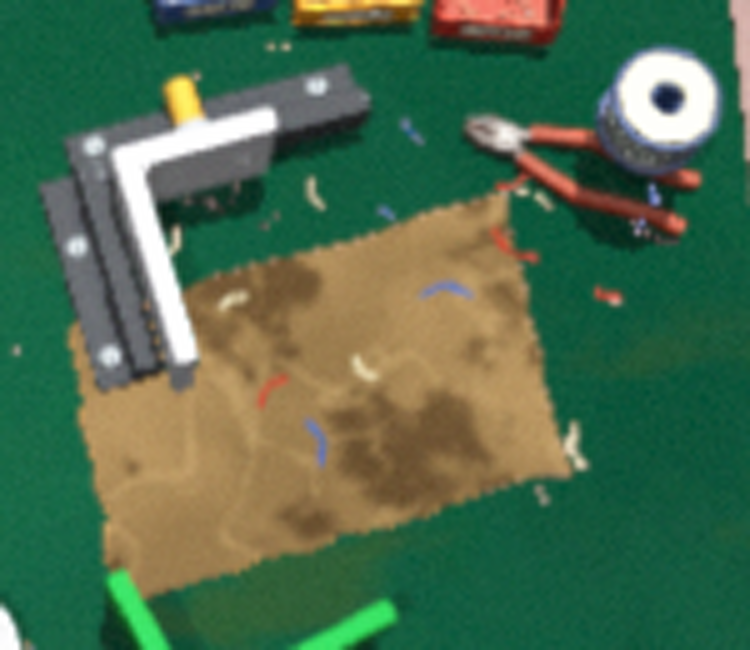

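View pics/h_scene.png

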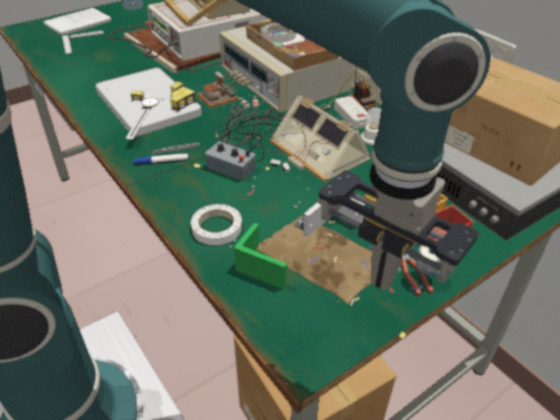

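View pics/diff_top.png

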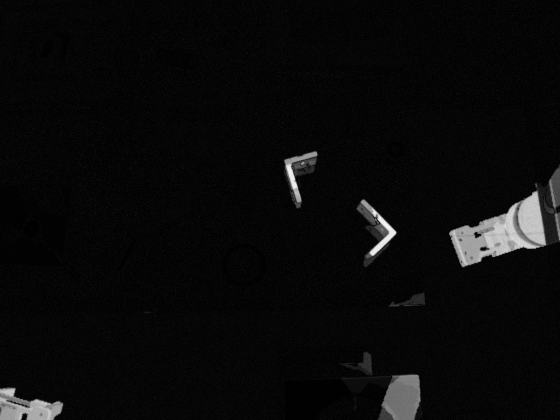

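```bash
python3 - <<'E'
from h import *
o=ori(YAW+90)
r.move_ptp(cw(-52,-48,110),o)
r.move_l(cw(-52,-48,15),v=.25)
def ypush(x,c):
    r.move_l(cw(x,-32,15),v=.12); r.move_l(cw(x,c,15),v=.03); r.dwell(.15); pr("y"); r.move_l(cw(x,-42,15),v=.1)
ypush(-52,-18.5)
r.move_l(cw(-28,-42,15),v=.12)
r.move_l(cw(-14.5,-42,15),v=.04);r.dwell(.15);pr("x")
r.move_l(cw(-52,-42,15),v=.15)
ypush(-52,-18.5)
r.move_l(cw(-52,-48,110),v=.3)
r.move_ptp(np.array([.42,-.22,.25]),o);pr("away")
for n in("top","scene"):
    s=r.snapshot(n);pickle.dump(s,open(n+"i.pkl","wb"))
    crop(s,*((262,130,150,130,5) if n=="top" else (230,150,180,150,4)),f"pics/i1_{n}.png")
E
cat > meas.py <<'E'
from h import *
import sys
for n in sys.argv[1:]:
    s=load(n);P=cloud(s);z=P[...,2]
    c=(P[...,:2]-C0)@np.c_[cX,cY]*1e3
    m=(z>.061)&(z<.07)&(c[...,0]>-120)&(c[...,0]<15)&(c[...,1]<15)&(c[...,1]>-95)
    L=c[m&(c[...,0]<-25)&(c[...,1]>-22)];S=c[m&(c[...,1]<-20)&(c[...,0]>-22)]
    for nm,q in(("long",L),("short",S)):
        vx,vy,x,y=cv2.fitLine(q.astype(np.float32),cv2.DIST_HUBER,0,1e-4,1e-4).ravel()
        print(n,nm,len(q),"mid",x.round(1),y.round(1),"ang",np.degrees(np.arctan2(vy,vx)).round(2))
E
python3 meas.py topg toph topi
```

```text
y t46.51 c [-51.73 -22.11] z15.46 F [-0.4  -6.56] 3.03 M [-1.49 -0.32 -0.03] gap0.53 yaw104.67
x t47.88 c [-16.47 -41.88] z14.76 F [-5.64  0.31] 4.48 M [-0.18  1.17 -0.  ] gap0.71 yaw104.79
y t49.28 c [-51.73 -22.17] z15.19 F [ 0.69 -5.97] 0.28 M [-1.51 -0.49 -0.1 ] gap0.18 yaw104.67
away t51.59 c [-325.36 -289.82] z249.47 F [-0.14 -0.04] 0.98 M [ 0.07 -0.02 -0.02] gap0.48 yaw104.91
topg long 138 mid -68.2 -4.0 ang -1.23
topg short 99 mid -5.8 -50.3 ang 88.11
toph long 134 mid -67.6 -6.8 ang -0.51
toph short 97 mid -5.2 -52.2 ang 89.02
topi long 137 mid -68.5 -6.5 ang -0.42
topi short 99 mid -6.2 -50.4 ang 89.74
```

View pics/i1_top.png

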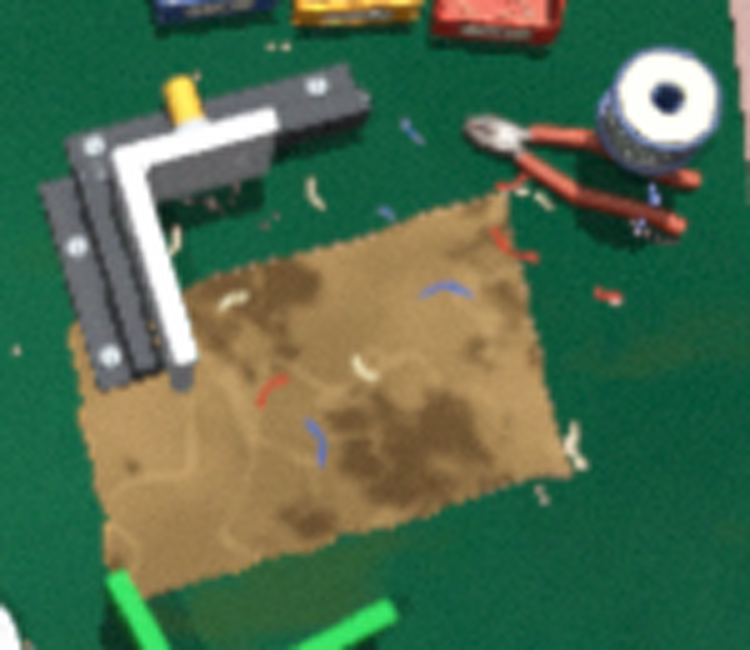

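```bash
cat > pl.py <<'E'
from h import *
import sys
for n in sys.argv[1:]:
    s=load(n);P=cloud(s)
    c=(P[...,:2]-C0)@np.c_[cX,cY]*1e3; z=P[...,2]*1e3
    Q=np.dstack([c,z])
    for nm,m in(("longinner",(c[...,0]>-100)&(c[...,0]<-30)&(c[...,1]>-20)&(c[...,1]<-2)&(z>6)&(z<57)),
                ("shortinner",(c[...,1]>-70)&(c[...,1]<-25)&(c[...,0]>-18)&(c[...,0]<2)&(z>6)&(z<57))):
        q=Q[m]; ax=1 if nm[0]=="l" else 0; o=1-ax
        if len(q)<30: print(n,nm,len(q));continue
        k=np.ones(len(q),bool)
        for _ in range(5):
            A=np.c_[q[:,o]+(55 if ax==1 else 45),q[:,2]-30,np.ones(len(q))]
            w=np.linalg.lstsq(A[k],q[k][:,ax],rcond=None)[0];e=q[:,ax]-A@w;sd=max(1.,e[k].std());k=abs(e)<2.5*sd
        print(n,nm,k.sum(),"yaw slope deg %.2f"%np.degrees(w[0]),"lean deg %.2f"%np.degrees(w[1]),"pos %.2f"%w[2],"sd %.2f"%e[k].std())
E
python3 pl.py sceneg sceneh scenei topg toph topi
python3 - <<'E'
from h import *
s=load("scenei");crop(s,270,170,90,70,8,"pics/i3.png")
s=load("sceneg");crop(s,270,170,90,70,8,"pics/g3.png")
E
```

```text
sceneg longinner 306 yaw slope deg -0.52 lean deg -0.07 pos -9.86 sd 0.90
sceneg shortinner 259 yaw slope deg 0.25 lean deg -0.20 pos -7.65 sd 1.31
sceneh longinner 186 yaw slope deg -0.30 lean deg -0.14 pos -12.68 sd 0.72
sceneh shortinner 122 yaw slope deg -0.04 lean deg -2.37 pos -7.59 sd 1.44
scenei longinner 188 yaw slope deg -0.82 lean deg -0.02 pos -12.83 sd 0.83
scenei shortinner 124 yaw slope deg -0.75 lean deg -2.14 pos -8.43 sd 1.52
topg longinner 0
topg shortinner 112 yaw slope deg -0.14 lean deg -0.31 pos -9.82 sd 0.60
toph longinner 23
toph shortinner 114 yaw slope deg 0.17 lean deg -0.01 pos -9.89 sd 0.63
topi longinner 7
topi shortinner 118 yaw slope deg 0.30 lean deg 0.10 pos -10.33 sd 0.62
```

View pics/i3.png

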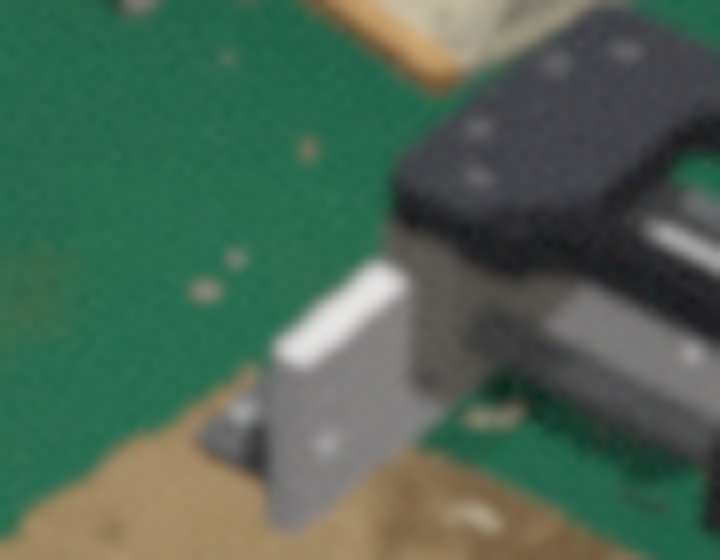

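View pics/g3.png

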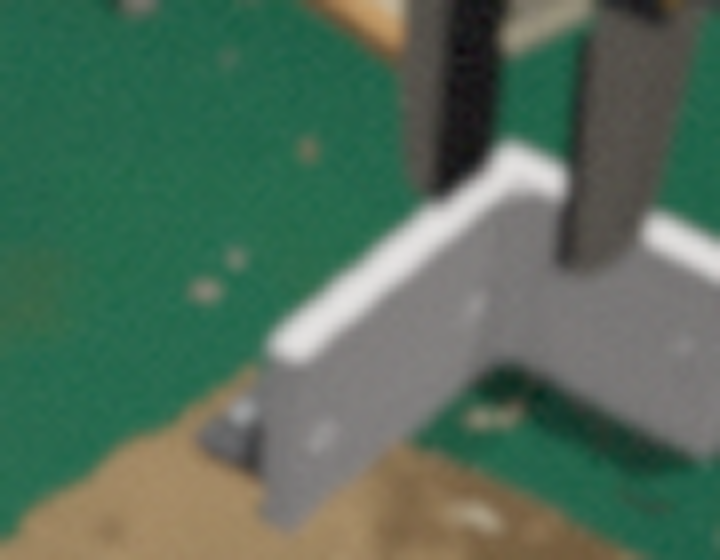

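Run:
```python
from h import *
print(r.read_state()["clock"])
o=orit(YAW+90,-7,-9)
for p in(cw(-50,-45,90),cw(-50,-45,11),cw(-50,-13,11),cw(-12,-42,11)):
    q=r.solve_ik(p,o);print(None if q is None else q.round(2))
```

```text
51.6917
[-0.    0.55 -0.13  1.82 -0.16  0.69  1.85]
[ 0.    0.67 -0.14  1.84 -0.17  0.55  1.88]
[-0.04  0.67 -0.15  1.85 -0.15  0.53  1.81]
[-0.01  0.72 -0.14  1.75 -0.15  0.59  1.84]
```

```bash
python3 - <<'E'
from h import *
o=orit(YAW+90,-7,-9)
r.move_ptp(cw(-50,-45,85),o)
r.move_l(cw(-50,-42,11),v=.25)
r.move_l(cw(-50,-26,11),v=.12)
r.move_l(cw(-50,-14.5,11),v=.05);pr("y")
r.move_l(cw(-48,-38,11),v=.15)
r.move_l(cw(-26,-42,11),v=.15)
r.move_l(cw(-12.5,-42,11),v=.05);pr("x")
r.move_l(cw(-40,-42,11),v=.15)
pr("done")
r.move_l(cw(-55,-55,95),v=.3)
r.move_ptp(np.array([.43,-.21,.22]),ori(YAW+90));pr("away")
s=r.snapshot("top");pickle.dump(s,open("topj.pkl","wb"));crop(s,262,130,150,130,5,"pics/j1.png")
E
python3 meas.py topg topi topj; python3 pl.py topg topi topj
```

```text
y t54.30 c [-48.97 -20.56] z12.07 F [-2.1  -9.94] 5.68 M [-2.36 -0.14 -0.22] gap0.57 yaw105.66
x t55.33 c [-15.87 -41.33] z10.13 F [-8.83  0.14] 5.08 M [-0.4   1.77  0.35] gap0.47 yaw105.91
done t55.66 c [-39.52 -42.06] z11.26 F [1.41 0.56] 0.62 M [-0.15  0.09  0.07] gap0.40 yaw105.89
away t57.47 c [-313.08 -282.55] z219.43 F [0.42 1.03] -0.76 M [ 0.07 -0.01  0.01] gap0.37 yaw104.92
topg long 138 mid -68.2 -4.0 ang -1.23
topg short 99 mid -5.8 -50.3 ang 88.11
topi long 137 mid -68.5 -6.5 ang -0.42
topi short 99 mid -6.2 -50.4 ang 89.74
topj long 135 mid -68.3 -3.5 ang 0.14
topj short 91 mid -4.6 -48.4 ang 89.99
topg longinner 0
topg shortinner 112 yaw slope deg -0.14 lean deg -0.31 pos -9.82 sd 0.60
topi longinner 7
topi shortinner 118 yaw slope deg 0.30 lean deg 0.10 pos -10.33 sd 0.62
topj longinner 0
topj shortinner 118 yaw slope deg -0.09 lean deg 0.04 pos -9.55 sd 0.61
```

View pics/j1.png

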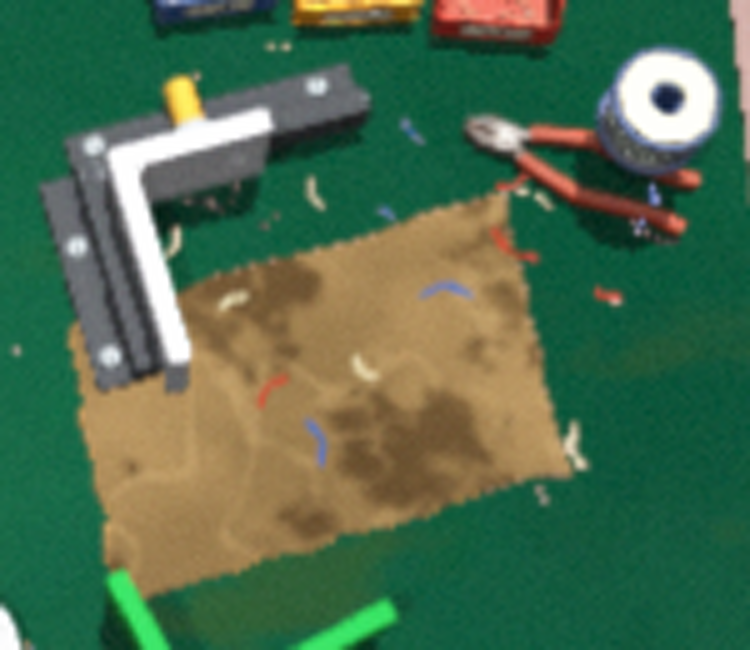

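Run:
```python
from bench import r
print(r.read_state()["clock"]); print(r.close_job())
```

```text
57.5167
the job is handed in; nothing more can be done
None
```

I did both passes in the order asked and handed the job in at 57.5 s. The bracket stands home in the corner on its edge, released, with the arm clear of it.

- **First pass:** I pressed the long outer face against the back fence at about 17 N and held it for over a second. The face stopped solidly there, with the tool's tilt trimmed to about 0.1°. The arm hid the plunger, so full travel is inferred from the stop. A picture after I drew off showed the plunger out again.
- **Second pass:** I turned the bracket a quarter turn, pushed it into the corner against both fences, and released it.
- **A check that failed:** My first fingertip nudges to seat it kicked its foot about 3 mm off the side fence, probably because the upper part of the finger pressed its top edge. A repeat nudge did not help. I then tilted the tool and pushed low down on both legs at about 9–10 N.
- **Last checks:**
  - The gap at the side fence had closed.
  - The legs lay within about 0.3° of the fence directions.
  - The short leg was upright to within 0.1°.
  - In both pushes, contact force rose firmly at the fences.
- **Bystanders:** A before/after difference of the top view taken at about 43 s, before the last two rounds of pushes, showed only the bracket and the arm had changed. I did not repeat that check afterwards.
- **Disagreement:** The contact positions put the fences about 2–4 mm beyond my camera estimate, so I seated the bracket by force instead of by picture.

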